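# Refill the label-roll stand on the packing bench

### The arm

A 6-joint arm with a two-finger parallel gripper is mounted at the origin on the work surface. World frame = base frame: x ahead of the robot, y to its left, z up, the work surface at z = 0. Lengths are in mm, angles in rad, forces in N, time in s.
With the tool pointing down it reaches from about 150 to 775 mm from the base axis. Payload 6.1 kg.
Tool frame: the origin (TCP) lies on the front face of the gripper's body, between the roots of the fingers; the fingertips stand 73 mm ahead of it and the grasp point (between the pads) lies 54 mm ahead of it; z points along the fingers, y is the line along which they close (so a half turn about z gives the same grasp; the last joint's range is limited). The gripper opens to 85 mm and grips with 20 to 120 N. Pads are 22 mm wide; open, the fingers measure 114 mm over their backs; the gripper's body (76 mm by 85 mm) begins 54 mm behind the grasp point. The pads swing forward as they close: fully open they stand 13 mm farther back than shut.
Start: joints at [1.134, 0.126, -0.04, 1.405, 0, 1.571], TCP at [222.089, 475.694, 303.895] pointing down, gripper open.
Joint ranges: [-2.72, 2.72], [-0.95, 1.95], [-1.27, 1.35], [-1.78, 2.02], [-1.46, 1.47], [-3.14, 3.14]. Speed limits (rad/s): [2.39, 2.39, 3.01, 3.14, 3.14, 3.14].

### API

Orientations are given as [roll, pitch, yaw] about the fixed x, y, z axes, in that order (R = Rz(yaw) Ry(pitch) Rx(roll)).
In Python, from rig import * gives the robot as it stands. The module is installed in compiled form; this text tells all that it offers.
- The arm moves only by the shell command python3 -m handwheel 'ROWS' [FORCE]. ROWS is JSON, a list of rows, each an object with "offset": the shift along the tool's x, y, z each as a share of 500 mm, from -1 to 1, a list of three; "rot": the turn, a rotation vector about the tool's x, y, z each as a share of pi/2 rad, from -1 to 1, a list of three; "hand": the gripper's target within -1 to 1 (shut at 1, half-way at 0, fully open at -1). A call has 1 to 20 rows; each row is the pose to reach, as a shift and turn from the pose commanded when the call began, along the tool's axes at that moment; what a row does not reach only later rows make up. A row lasts 1/8 s, in which the tool goes at most 62.5 mm and 10.7 degrees, less where a joint would pass 70% of its speed; a pose out of reach is approached as far as the arm can. A call with a number of a shift or a turn outside -1 to 1 is refused whole. A call with a gripper value outside its range is refused whole. The fingers move at their own pace and stop on an object; FORCE is the grip in N (left out, the last holds). Time passes only in rows, so rows that repeat a pose let the fingers close. It gives the time, the measured TCP pose, the force, the opening and the grip force at its end, in the units of the state.
- read_state(): the state, without advancing time (a new reading comes with each control period).
- camera(name): name is "scene" or "top" or "wrist"; returns the picture (480x640x3 uint8, blue, green, red); there is no depth.
- camera_model(name): a dict with "vfov" (degrees; the focal length in pixels is half the picture's height over the tangent of half this angle, whatever the lens; pixels are square), "cx", "cy" (the principal point, pixels), "rvec" (rotation vector, rad) and "tvec" (3), from world to camera coordinates, as OpenCV has them; the wrist camera has in their place "hand_eye" (4x4, takes a point from camera to tool coordinates, whose origin is the TCP and whose axes are the flange's). Camera axes: x right, y down, z forward; pixel columns grow to the right and rows downward; lengths in mm; the calibration is good to about 2 mm. A picture is of the moment at which its call begins: read the wrist's pose just before it. camera_model takes no time and is no camera call.
- job_done(): hands the job in; it is judged then, once.
The state is a dict: "time_s": time; "q": joint angles; "joint_vel": joint speeds; "tau": joint torques, N m; "ee_pos": TCP position; "orientation": TCP orientation; "force": force on the tool from outside, world axes, zero at the start; "ft_torque": the same for the moment, N m; "width": finger opening in mm; "grasp_force": force on a finger pad.
Only numpy, scipy, OpenCV 4.12 (cv2) and the standard library are available. Lean on these libraries where they do the work, as an engineer would, in place of code of your own. Each camera call takes 0.05 s, during which the arm holds its last target. There are 200 camera calls.

### The job

Refill the empty label-roll stand: take its spindle out by the flat handle, run it through the three small label rolls waiting side by side in the plywood cradle until its flange meets the first one, and lift all three off together on the spindle. Then lay the spindle gently back in the stand's two notches with the rolls hanging between the cheeks, and let go; leave everything else on the bench where it is.

Things in the scene. Friction and masses are not known exactly. Their poses are not given: they have to be found in the camera images.
- stand: Label-roll stand, fixed, grey painted steel: base plate 110 x 156 mm and two upright cheeks across its y axis, 6 mm thick, 120 mm apart inside. Each has an open-topped notch, 22 mm wide, bottom 76 mm above the bench; from 94 mm up it flares to about 42 mm wide at the top, 113 mm. Origin on the bench under the middle; z up, y along the spindle's seat towards the side where its handle stands.
- stand_seat (a point): Point midway between the stand's cheeks, 85 mm above the bench, where the axis of a rod seated in both notches passes (along the stand's y); same axes as the stand. The spindle's origin belongs here; seated, it can slide some 6 mm towards the handle side and 10 mm the other way.
- spindle: Loose spindle, 202 mm long, 0.09 kg, seated in the stand at first: aluminium rod 18 mm thick, black flange (50 mm diameter), black flat handle. y along the rod towards the handle, z up. Origin on the axis; along y: tip -82 mm (last 8 mm tapered to 10 mm), bare rod to the flange's roll-side face at +49, flange to +54, neck to +76, handle to +120 mm.
- spindle_grip (a point): Centre of the spindle's flat handle, on the rod's axis, 98 mm from the spindle's origin; same axes as the spindle. The handle is 14 mm thick along x (grip it across this), 44 mm long along y and 40 mm high along z. A firm grip (30 N or more) holds the loaded spindle level.
- spindle_tip (a point): Tip of the spindle, on its axis, 82 mm from its origin on the side away from the handle; same axes.
- cradle: Roll cradle, fixed: plywood base, two plywood end boards (94 mm wide, 24 mm high, outer faces 85 mm either side of the middle along y) and two steel bars along y on which the rolls stand on their rims, axis about 64 mm above the bench. Origin on the bench under the middle; z up, +y end towards the stand, which is always to its left: the spindle, held as it lay in the stand, enters there, tip first.
- roll_a: Small label roll: white paper on a brown cardboard core, 80 mm outer diameter, 40 mm hole right through, 30 mm wide, about 0.09 kg; loose, free to turn and to slide along the cradle's bars. Origin: its centre, in the middle of the hole; y along the hole's axis. It is the one farthest from the stand (the cradle's -y side).
- roll_b: The same kind of roll, in the middle; 3 to 7 mm of air between neighbours.
- roll_c: The same kind of roll, the one nearest the stand (the cradle's +y side): the spindle enters it first. On the spindle the rolls hang 11 mm below the rod's axis.
- tape_roll: Bystander: brown packing-tape roll lying flat, 106 mm diameter, 48 mm high. Origin under its centre. Leave it.
- marker: Bystander: marker pen lying along its x axis, 130 mm long, 15 mm high. Leave it.
- box_knife: Bystander: box knife lying along its x axis, 155 mm long, 20 mm high. Leave it.
- big_roll: Bystander: large label roll standing on its end, 110 mm diameter, 100 mm high; not for this stand. Leave it.
- parcel: Bystander: closed cardboard parcel, 110 x 150 mm, 60 mm high. Leave it.
- scanner: Bystander: hand-held barcode scanner lying on its side, about 160 x 90 mm, 40 mm high. Leave it.
Not all that is in view belongs to the job. Of the things shaped like the spindle, the aluminium one is meant. Leave any yellow look-alike of the roll_a alone.

How it is judged:
By the outcome, as a careful person would: the job done as asked, in the order asked, and still so for the second after the job is handed in, with the robot touching nothing.
It also fails if it takes over 64 s, if anything falls off the work surface, if the arm or the gripper's body presses on something with over 40 N, if the wrist force passes 120 N, or if a joint passes its speed limit or range.

## Working session

There is one attempt and no reset: what is moved stays moved. The work goes in short steps, Python scripts to look and compute and a shell command to move; the robot and the scene stay as the last step left them, time stands still between calls to the robot, and variables do not carry over. Pictures are saved under pics/ and viewed, at most 10 in all, crops included, and the job is handed in when it is done.

```bash
mkdir -p pics
cat > h.py <<'E'
from rig import *
import numpy as np, cv2
from scipy.spatial.transform import Rotation as R
def cam(name):
    m=camera_model(name); f=240/np.tan(np.radians(m["vfov"])/2)
    if "rvec" in m:
        Rw=cv2.Rodrigues(np.array(m["rvec"],float))[0]; t=np.array(m["tvec"],float).ravel()
        return f,m["cx"],m["cy"],Rw.T,-Rw.T@t
    s=read_state(); H=np.array(m["hand_eye"]); Rt=R.from_euler("xyz",s["orientation"]).as_matrix()
    return f,m["cx"],m["cy"],Rt@H[:3,:3],np.array(s["ee_pos"])+Rt@H[:3,3]
def ray(c,u,v):
    f,cx,cy,A,o=c; return o,A@np.array([(u-cx)/f,(v-cy)/f,1])
def onz(c,u,v,z):
    o,d=ray(c,u,v); return o+d*(z-o[2])/d[2]
def proj(c,p):
    f,cx,cy,A,o=c; q=A.T@(np.array(p)-o); return np.array([cx+f*q[0]/q[2],cy+f*q[1]/q[2]])
E
python3 - <<'E'
from h import *
s=read_state(); print(s)
for n in("top","scene"):
    c=cam(n); print(n,c); cv2.imwrite(f"pics/{n}0.png",camera(n))
print(camera_model("wrist"))
E
```

```text
{'time_s': 0.0, 'q': array([ 1.13399920e+00,  1.26374712e-01, -4.06106015e-02,  1.40541165e+00,
       -1.28789149e-05,  1.57078710e+00]), 'joint_vel': array([-0.00082414,  0.00016972, -0.00030315, -0.00054608,  0.00059446,
        0.00047178]), 'tau': array([ 3.04277448e-03, -4.35913432e+01,  3.52925670e+01,  1.73982658e-02,
        8.60396085e-05, -1.64167101e-06]), 'ee_pos': array([221.97195712, 475.43651708, 303.12997323]), 'orientation': array([-3.13999202e+00,  1.28641313e-05,  2.70480477e+00]), 'force': array([-0.61355876, -0.83720721,  0.07654944]), 'ft_torque': array([0.02952076, 0.00958982, 0.03493028]), 'grasp_force': 0.0, 'width': 85.4449927866439}
top (np.float64(443.37134262629235), 327.17536212958527, 239.09886910376989, array([[ 0.12214942, -0.96994777,  0.21043013],
       [-0.99249525, -0.12059204,  0.02026674],
       [ 0.00571852, -0.21132648, -0.9773988 ]]), array([ 369.85886137,  -26.88919922, 1041.88717432]))
scene (np.float64(554.6198271831385), 319.96358543452584, 232.48644470373256, array([[ 0.20910723,  0.73074371, -0.64983674],
       [ 0.97781457, -0.1646467 ,  0.12949953],
       [-0.01236251, -0.66249912, -0.74896067]]), array([1243.3309936 , -163.62682148,  835.72025194]))
{'vfov': 69.32545819717117, 'cx': 314.34415077248707, 'cy': 238.80259453389237, 'hand_eye': array([[ 4.51449611e-04, -9.64767175e-01, -2.63104722e-01,
         6.78877513e+01],
       [ 9.99997576e-01, -1.31418983e-04,  2.19774557e-03,
         6.37673489e-01],
       [-2.15488974e-03, -2.63105076e-01,  9.64764777e-01,
        -6.94158733e+01],
       [ 0.00000000e+00,  0.00000000e+00,  0.00000000e+00,
         1.00000000e+00]])}
```

View pics/top0.png

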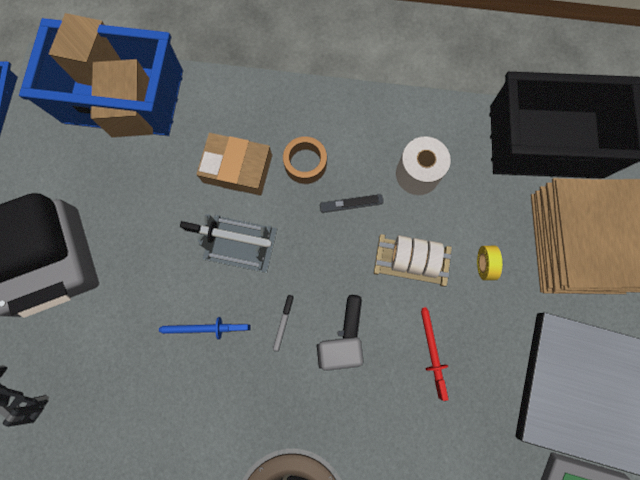

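View pics/scene0.png

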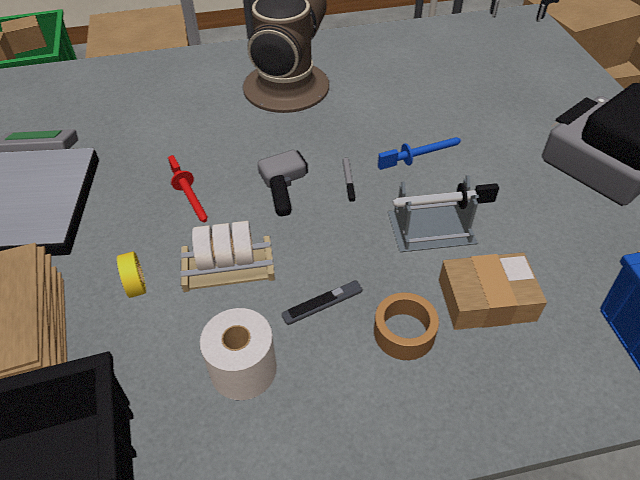

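The top view shows the aluminium spindle from its handle at (188,226) to its tip at (269,243). The rolls and cradle are around (414,258), with the board ends at about (380,258) and (447,265). The red and blue spindles and the yellow roll are look-alikes. The scene view agrees.

Run:
```python
from h import *
c=cam("top"); im=cv2.imread("pics/top0.png"); hsv=cv2.cvtColor(im,cv2.COLOR_BGR2HSV)
b=im.min(2); 
def blob(mask,x0,y0,x1,y1):
    m=np.zeros(mask.shape,np.uint8); m[y0:y1,x0:x1]=mask[y0:y1,x0:x1]
    n,l,st,ce=cv2.connectedComponentsWithStats(m); k=1+np.argmax(st[1:,4]); 
    cs,_=cv2.findContours((l==k).astype(np.uint8),0,1); return cv2.minAreaRect(cs[0]),st[k],ce[k]
rod=blob((b>150).astype(np.uint8),175,215,280,255); print("rod",rod)
hd=blob((im.max(2)<50).astype(np.uint8),175,215,203,240); print("handle",hd)
for u,v,z in [(hd[2][0],hd[2][1],95)]: print("handle",onz(c,u,v,z))
bp=cv2.boxPoints(rod[0]); bp=bp[np.argsort(bp[:,0])]; e=[bp[:2].mean(0),bp[2:].mean(0)]
P=[onz(c,*q,92) for q in e]; print("rod ends",P, np.degrees(np.arctan2(*(P[0]-P[1])[[1,0]])))
ro=blob((b>150).astype(np.uint8),380,230,455,285); print("rolls",ro, onz(c,*ro[2],85))
w=((hsv[...,0]>8)&(hsv[...,0]<28)&(hsv[...,1]>60)&(im[...,2]>90)).astype(np.uint8)
for n,x0,x1 in(("+y",365,397),("-y",430,460)):
    k=blob(w,x0,225,x1,292); print(n,k[0],onz(c,*k[0][0],24))
```

```text
rod (((241.26339721679688, 237.2269287109375), (59.02576446533203, 6.348308563232422), 11.689369201660156), array([212, 229,  59,  17, 367], dtype=int32), array([241.14713896, 237.20708447]))
handle (((189.48077392578125, 226.59616088867188), (19.611614227294922, 7.648529052734375), 11.309932708740234), array([180, 222,  20,  11, 139], dtype=int32), array([189.75539568, 226.56115108]))
handle [564.45140337 295.44910303  95.        ]
rod ends [array([560.75958686, 245.28848335,  92.        ]), array([549.87230495, 115.35765899,  92.        ])] 85.21020908349571
rolls (((435.2538146972656, 258.0350341796875), (14.791000366210938, 31.426605224609375), 7.853313446044922), array([426, 242,  18,  33, 417], dtype=int32), array([435.35251799, 257.94244604])) [ 563.19153074 -247.42845768   85.        ]
+y ((386.0, 253.0), (16.0, 20.0), 90.0) [ 572.99344976 -146.1395446    24.        ]
-y ((438.06756591796875, 280.0946044921875), (16.933094024658203, 8.38434886932373), 9.462322235107422) [ 524.55610578 -271.38243913   24.        ]
```

```bash
python3 -m handwheel '[{"offset":[-0.78,-0.066,0.04],"rot":[0,0,0.775],"hand":-1},{"offset":[-0.78,-0.066,0.04],"rot":[0,0,0.775],"hand":-1},{"offset":[-0.78,-0.066,0.04],"rot":[0,0,0.775],"hand":-1},{"offset":[-0.78,-0.066,0.04],"rot":[0,0,0.775],"hand":-1},{"offset":[-0.78,-0.066,0.04],"rot":[0,0,0.775],"hand":-1},{"offset":[-0.78,-0.066,0.04],"rot":[0,0,0.775],"hand":-1},{"offset":[-0.78,-0.066,0.04],"rot":[0,0,0.775],"hand":-1},{"offset":[-0.78,-0.066,0.04],"rot":[0,0,0.775],"hand":-1},{"offset":[-0.78,-0.066,0.04],"rot":[0,0,0.775],"hand":-1},{"offset":[-0.78,-0.066,0.04],"rot":[0,0,0.775],"hand":-1},{"offset":[-0.78,-0.066,0.04],"rot":[0,0,0.775],"hand":-1},{"offset":[-0.78,-0.066,0.04],"rot":[0,0,0.775],"hand":-1}]'
python3 - <<'E'
from h import *
s=read_state(); print(s["time_s"],s["ee_pos"],s["orientation"],s["q"])
c=cam("wrist"); im=camera("wrist"); cv2.imwrite("pics/w1.png",im)
import pickle; pickle.dump(c,open("w1.pkl","wb"))
E
```

```text
time_s: 1.6
ee_pos: [561.1, 281.3, 284.2]
orientation: [3.141, -0.0, 1.489]
force: [-0.7, -0.0, -0.6]
width: 85.5
grasp_force: 0.0
1.6 [561.07995032 281.25334758 284.20528966] [ 3.14120993e+00 -2.09597583e-04  1.48855581e+00] [ 4.64671341e-01  3.24205745e-01  1.67047488e-01  1.41320217e+00
 -2.00132265e-05  2.11770822e+00]
```

View pics/w1.png

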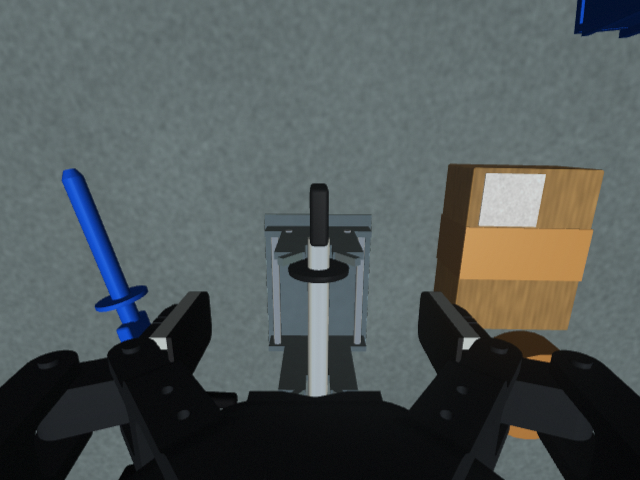

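The wrist view shows the handle upright at (319,183–245), the flange at (319,270), the rod running down to (318,395), and the stand plate around it. The rod is almost exactly parallel to the tool's x axis.

```bash
python3 - <<'E'
from h import *
import pickle
c=pickle.load(open("w1.pkl","rb")); im=cv2.imread("pics/w1.png"); g=im.min(2)
P=[]
for v in (300,320,340,360,380):
    xs=np.where(g[v,295:345]>140)[0]+295; P.append(onz(c,(xs.min()+xs.max())/2,v,89)[:2])
P=np.array(P); d=P[0]-P[-1]; print(P, np.degrees(np.arctan2(d[1],d[0])))
mx=im.max(2); m=mx<60; m[:180]=0; m[246:]=0
for v in (183,190,200,210,220,230,240):
    xs=np.where(m[v,300:340])[0]+300; print(v,xs.min(),xs.max(),onz(c,(xs.min()+xs.max())/2,v,105))
col=mx[170:260,319]; print(col)
s=read_state();print(s["ee_pos"])
E
python3 -m handwheel '[{"offset":[-0.9,0,-0.04],"rot":[0,0,0],"hand":-1},{"offset":[-0.9,0,-0.04],"rot":[0,0,0],"hand":-1},{"offset":[-0.9,0,-0.04],"rot":[0,0,0],"hand":-1},{"offset":[-0.9,0,-0.04],"rot":[0,0,0],"hand":-1},{"offset":[-0.9,0,-0.04],"rot":[0,0,0],"hand":-1},{"offset":[-0.9,0,-0.04],"rot":[0,0,0],"hand":-1},{"offset":[-0.9,0,-0.04],"rot":[0,0,0],"hand":-1},{"offset":[-0.9,0,-0.04],"rot":[0,0,0],"hand":-1},{"offset":[-0.9,0,-0.04],"rot":[0,0,0],"hand":-1},{"offset":[-0.9,0,-0.04],"rot":[0,0,0],"hand":-1},{"offset":[-0.9,0,-0.04],"rot":[0,0,0],"hand":-1},{"offset":[-0.9,0,-0.04],"rot":[0,0,0],"hand":-1}]'
python3 - <<'E'
from h import *
s=read_state(); print(s["time_s"],s["ee_pos"],s["orientation"],s["q"])
c=cam("wrist"); im=camera("wrist"); cv2.imwrite("pics/w2.png",im)
import pickle; pickle.dump(c,open("w2.pkl","wb"))
E
```

```text
[[559.13836963 224.71385818]
 [557.69752484 206.43704647]
 [555.78094268 187.57893801]
 [554.23301941 168.03745465]
 [552.6310338  147.81347086]] 85.16313545580033
time_s: 3.15
ee_pos: [524.2, -166.5, 303.9]
orientation: [3.142, -0.0, 1.489]
force: [-0.4, 0.5, -0.4]
width: 85.1
grasp_force: 0.0
3.15 [ 524.24543828 -166.53124867  303.93231987] [ 3.14155557e+00 -8.09644505e-05  1.48925342e+00] [-3.07613241e-01  1.73645658e-01  1.65955955e-02  1.41372827e+00
  8.72166271e-05  1.34472600e+00]Traceback (most recent call last):
  File "<stdin>", line 10, in <module>
    return umr_minimum(a, axis, None, out, keepdims, initial, where)
ValueError: zero-size array to reduction operation minimum which has no identity
```

View pics/w2.png

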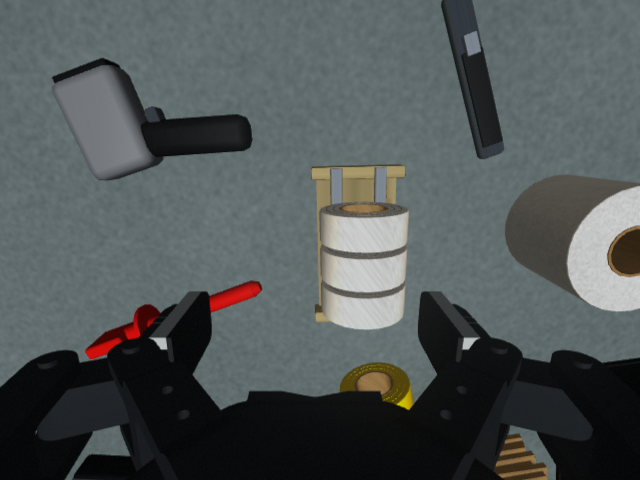

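The wrist view shows the cradle's +y board at (312–405, 166–178). The three rolls run from row 203 to row 326, centred near column 365, with gaps at rows 248 and 290.

Run:
```python
from h import *
import pickle
c=pickle.load(open("w1.pkl","rb")); im=cv2.imread("pics/w1.png"); mx=im.max(2)
print("col",list(mx[176:250:2,319]))
for v in (190,200,210,220,230,240):
    r=mx[v,300:340].astype(int); xs=np.where(r<45)[0]+300; print(v,xs.min() if len(xs) else r,xs.max() if len(xs) else '')
c=pickle.load(open("w2.pkl","rb")); im=cv2.imread("pics/w2.png"); hsv=cv2.cvtColor(im,cv2.COLOR_BGR2HSV)
sm=((hsv[...,1]<35)&(im.min(2)>125)).astype(np.uint8); P=[]
print("rolls col", [v for v in range(195,340) if sm[v,340]!=sm[v-1,340]])
for v in (225,235,265,275,305,315):
    xs=np.where(sm[v,312:415])[0]+312
    d=[ray(c,u,v)[1] for u in(xs.min(),xs.max())]; d=[q/np.linalg.norm(q) for q in d]; b=d[0]+d[1]; o=c[4]
    p=o+b*(64-o[2])/b[2]; P.append(p[:2]); print(v,xs.min(),xs.max(),p)
P=np.array(P); k=np.polyfit(P[:,1],P[:,0],1); print("axis deg",90-np.degrees(np.arctan(k[0])))
for u,v,z in((312,166,24),(405,165,24),(312,178,24),(405,178,24),(316,306,24),(316,320,24)): print("board",u,v,onz(c,u,v,z))
for v in (209,214,245,249,253,288,292,296,326): print(v,onz(c,362,v,104))
```

```text
col [np.uint8(115), np.uint8(114), np.uint8(116), np.uint8(118), np.uint8(22), np.uint8(21), np.uint8(22), np.uint8(30), np.uint8(43), np.uint8(47), np.uint8(47), np.uint8(46), np.uint8(45), np.uint8(45), np.uint8(45), np.uint8(44), np.uint8(45), np.uint8(45), np.uint8(44), np.uint8(44), np.uint8(43), np.uint8(42), np.uint8(43), np.uint8(43), np.uint8(42), np.uint8(41), np.uint8(41), np.uint8(42), np.uint8(40), np.uint8(41), np.uint8(40), np.uint8(40), np.uint8(41), np.uint8(40), np.uint8(35), np.uint8(112), np.uint8(185)]
190 310 327
200 310 327
210 310 327
220 310 327
230 300 338
240 300 339
rolls col [203, 216, 251, 257, 289, 295, 326]
225 325 407 [ 569.64788173 -173.2365841    64.        ]
235 324 407 [ 568.77430489 -182.63158573   64.        ]
265 326 405 [ 567.57634822 -211.83473024   64.        ]
275 325 405 [ 566.662507   -221.83970801   64.        ]
305 326 403 [ 564.88567554 -252.9254371    64.        ]
315 325 402 [ 563.45356846 -263.56273584   64.        ]
axis deg 86.34389058275978
board 312 166 [ 525.09381512 -118.88369378   24.        ]
board 405 165 [ 616.60075404 -125.35828709   24.        ]
board 312 178 [ 524.12470352 -130.55373557   24.        ]
board 405 178 [ 616.43417792 -138.0683732    24.        ]
board 316 306 [ 516.98541678 -269.69412061   24.        ]
board 316 320 [ 515.62725571 -286.66701239   24.        ]
209 [ 562.28916119 -150.57025565  104.        ]
214 [ 562.10816945 -154.56120575  104.        ]
245 [ 560.95444491 -180.00135718  104.        ]
249 [ 560.80149187 -183.37404133  104.        ]
253 [ 560.6475764  -186.76794771  104.        ]
288 [ 559.25833405 -217.40137407  104.        ]
292 [ 559.09453901 -221.01312912  104.        ]
296 [ 558.92967724 -224.64840629  104.        ]
326 [ 557.65813336 -252.68652773  104.        ]
```

Run:
```python
import cv2,numpy as np
a=cv2.imread("pics/w2.png")[150:340,300:420]; b=cv2.imread("pics/w1.png")[170:360,260:380]
cv2.imwrite("pics/crop.png",cv2.resize(np.hstack([a,b]),None,fx=3,fy=3,interpolation=cv2.INTER_NEAREST))
```

```text
(no output)
```

View pics/crop.png

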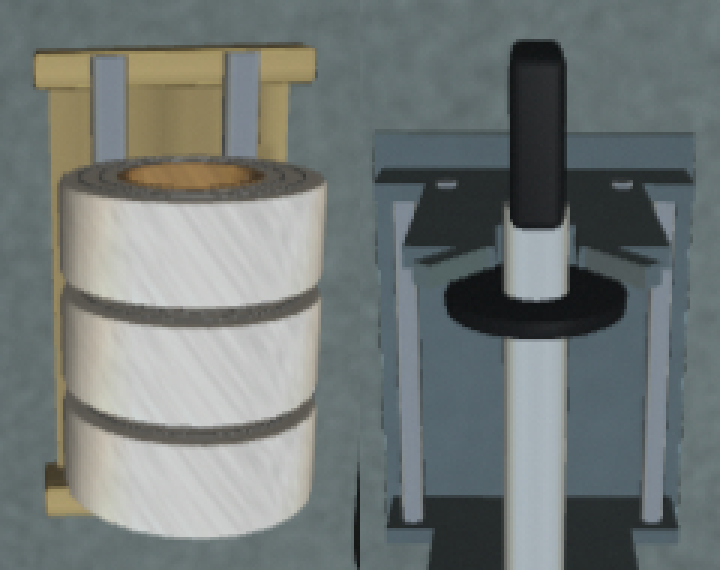

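The crop confirms roll gaps of about 5 mm, the handle's top face at rows 190–246 and column 319, the flange between the cheeks, and the stand plate's +y edge at about row 214.

Run:
```python
from h import *
import pickle
c=pickle.load(open("w1.pkl","rb"))
d=np.array([np.cos(np.radians(85.2)),np.sin(np.radians(85.2))])
a0=np.array([555.78,187.58])
def rep(n,p): print(n,p.round(1),"along",round(float(d@(p[:2]-a0)),1),"x-off",round(float(np.cross(d,p[:2]-a0)),1))
rep("handle far",onz(c,319,190.7,105)); rep("handle near",onz(c,319,246,105)); rep("handle end face bottom",onz(c,319,183.5,68))
rep("flange +y? top rear",onz(c,319,281.5,110))
rep("plate L",onz(c,264,214,3)); rep("plate R",onz(c,371,214,3))
ct=cam("top"); g=cv2.imread("pics/top0.png").min(2)
for v in range(239,247): print(v,[u for u in range(255,280) if (g[v,u]>140)!=(g[v,u-1]>140)],end=' ')
rep("tip top-view",onz(ct,270,242.5,88))
```

```text
handle far [566.6 316.9 105. ] along 129.8 x-off 0.1
handle near [563.3 275.9 105. ] along 88.6 x-off -0.1
handle end face bottom [567.2 318.1  68. ] along 131.0 x-off -0.5
flange +y? top rear [561.2 249.6 110. ] along 62.3 x-off -0.2
plate L [508.9 284.8   3. ] along 92.9 x-off 54.8
plate R [618.4 275.8   3. ] along 93.1 x-off -55.0
239 [266] 240 [269] 241 [270] 242 [271] 243 [271] 244 [258, 271] 245 [263, 270] 246 [] tip top-view [552.2 116.6  88. ] along -71.1 x-off -2.3<stdin>:6: DeprecationWarning: Arrays of 2-dimensional vectors are deprecated. Use arrays of 3-dimensional vectors instead. (deprecated in NumPy 2.0)
```

```bash
python3 -m handwheel '[{"offset":[0.93,0.006,0.15],"rot":[0,0,0],"hand":-0.3},{"offset":[0.93,0.006,0.15],"rot":[0,0,0],"hand":-0.3},{"offset":[0.93,0.006,0.15],"rot":[0,0,0],"hand":-0.3},{"offset":[0.93,0.006,0.15],"rot":[0,0,0],"hand":-0.3},{"offset":[0.93,0.006,0.15],"rot":[0,0,0],"hand":-0.3},{"offset":[0.93,0.006,0.15],"rot":[0,0,0],"hand":-0.3},{"offset":[0.93,0.006,0.15],"rot":[0,0,0],"hand":-0.3},{"offset":[0.93,0.006,0.15],"rot":[0,0,0],"hand":-0.3},{"offset":[0.93,0.006,0.15],"rot":[0,0,0],"hand":-0.3},{"offset":[0.93,0.006,0.15],"rot":[0,0,0],"hand":-0.3},{"offset":[0.93,0.006,0.20],"rot":[0,0,0],"hand":-0.3},{"offset":[0.93,0.006,0.25],"rot":[0,0,0],"hand":-0.3},{"offset":[0.93,0.006,0.29],"rot":[0,0,0],"hand":-0.3},{"offset":[0.93,0.006,0.32],"rot":[0,0,0],"hand":-0.3},{"offset":[0.93,0.006,0.33],"rot":[0,0,0],"hand":-0.3},{"offset":[0.93,0.006,0.33],"rot":[0,0,0],"hand":-0.3},{"offset":[0.93,0.006,0.33],"rot":[0,0,0],"hand":-0.3}]' 60
python3 - <<'E'
from h import *
s=read_state(); print(s["time_s"],s["ee_pos"],s["orientation"],s["q"])
cv2.imwrite("pics/w3.png",camera("wrist"))
E
```

```text
time_s: 5.32
ee_pos: [566.2, 295.6, 139.9]
orientation: [3.14, -0.001, 1.487]
force: [0.0, 0.1, 0.6]
width: 55.4
grasp_force: 0.0
5.325 [566.1856298  295.63608703 139.86046499] [ 3.14034617e+00 -8.26769930e-04  1.48730397e+00] [ 4.81202379e-01  3.80914949e-01 -7.20392807e-02  1.11634668e+00
  3.13518929e-05  2.13549160e+00]
```

View pics/w3.png

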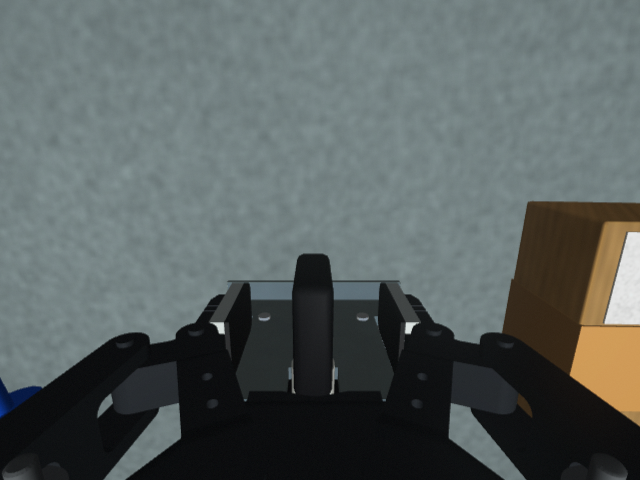

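The handle sits centred between the open fingers, so I'm closing and lifting.

```bash
python3 -m handwheel '[{"offset":[0,-0.002,0],"rot":[0,0,0],"hand":-0.3},{"offset":[0,-0.002,0],"rot":[0,0,0],"hand":1},{"offset":[0,-0.002,0],"rot":[0,0,0],"hand":1},{"offset":[0,-0.002,0],"rot":[0,0,0],"hand":1},{"offset":[0,-0.002,0],"rot":[0,0,0],"hand":1},{"offset":[0,-0.002,0],"rot":[0,0,0],"hand":1},{"offset":[0,-0.002,0],"rot":[0,0,0],"hand":1},{"offset":[0,-0.002,0],"rot":[0,0,0],"hand":1},{"offset":[0,-0.002,0],"rot":[0,0,0],"hand":1}]' 70; python3 -c "
from h import *
s=read_state();print(s['ee_pos'],s['force'],s['width'])"
```

```text
time_s: 6.5
ee_pos: [564.7, 295.7, 139.0]
orientation: [3.142, -0.0, 1.487]
force: [-0.9, -0.5, 2.3]
width: 13.0
grasp_force: 68.5
[564.73291585 295.65685522 138.98026713] [-0.90942648 -0.45538499  2.26822399] 13.011193835591833
```

```bash
python3 -m handwheel '[{"offset":[0,0,-0.03],"rot":[0,0,0],"hand":1},{"offset":[0,0,-0.1],"rot":[0,0,0],"hand":1},{"offset":[0,0,-0.2],"rot":[0,0,0],"hand":1},{"offset":[0,0,-0.2],"rot":[0,0,0],"hand":1},{"offset":[-0.1,0.015,-0.2],"rot":[0,0,0],"hand":1},{"offset":[-0.2,0.03,-0.2],"rot":[0,0,-0.012],"hand":1},{"offset":[-0.3,0.045,-0.2],"rot":[0,0,-0.012],"hand":1},{"offset":[-0.4,0.06,-0.2],"rot":[0,0,-0.012],"hand":1},{"offset":[-0.472,0.075,-0.2],"rot":[0,0,-0.012],"hand":1},{"offset":[-0.472,0.075,-0.14],"rot":[0,0,-0.012],"hand":1},{"offset":[-0.472,0.075,-0.07],"rot":[0,0,-0.012],"hand":1},{"offset":[-0.472,0.075,0.0],"rot":[0,0,-0.012],"hand":1},{"offset":[-0.472,0.075,0.03],"rot":[0,0,-0.012],"hand":1},{"offset":[-0.472,0.075,0.042],"rot":[0,0,-0.012],"hand":1},{"offset":[-0.472,0.075,0.042],"rot":[0,0,-0.012],"hand":1},{"offset":[-0.472,0.075,0.042],"rot":[0,0,-0.012],"hand":1}]'
python3 - <<'E'
from h import *
s=read_state(); print(s["ee_pos"],s["orientation"],s["width"],s["force"])
d=np.array([np.cos(s["orientation"][2]),np.sin(s["orientation"][2]),0]); g=s["ee_pos"]-[0,0,54]; tip=g-180*d; print("tip",tip)
ct,cs=cam("top"),cam("scene"); a=camera("top"); b=camera("scene")
for c,im in((ct,a),(cs,b)):
    print(proj(c,tip),proj(c,tip+[0,0,9]))
A=a[200:300,300:460]; B=b[190:310,160:320]
out=np.vstack([cv2.resize(A,(640,400),interpolation=1)[:290],cv2.resize(B[:75],(640,300))]); 
cv2.imwrite("pics/pre.png",out)
E
```

```text
time_s: 8.5
ee_pos: [583.2, 57.4, 119.2]
orientation: [3.14, -0.0, 1.506]
force: [0.2, 0.6, -0.9]
width: 13.2
grasp_force: 68.4
[583.21404598  57.42100064 119.2206893 ] [ 3.13952024e+00 -3.58082822e-04  1.50639036e+00] 13.163666731825579 [ 0.19463293  0.57374595 -0.89274642]
tip [ 571.62898503 -122.20579681   65.2206893 ]
[377.81712334 248.98260365] [378.29191073 248.21579408]
[270.74111942 239.45008227] [270.35236026 236.22937818]
```

View pics/pre.png

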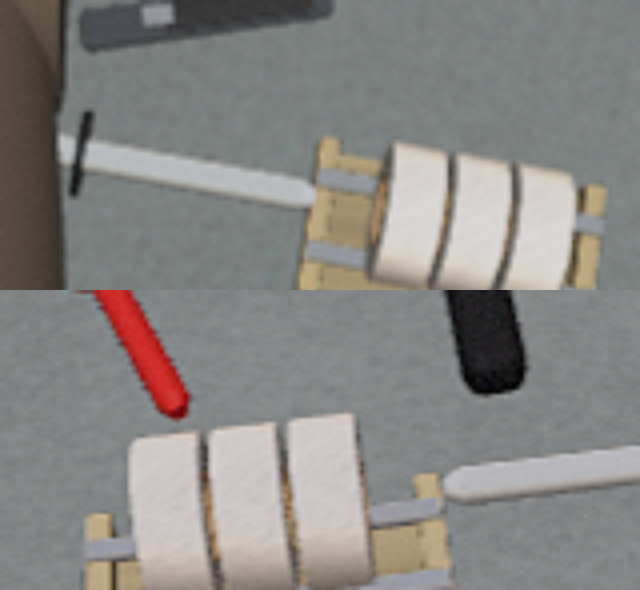

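The views show the tip about 35 mm in front of roll c's hole. Its measured pixels, (378.7,248) in top and (272,239) in scene, match the prediction to about 1–2 px. The rod sits roughly 2 mm too far in +x.

```bash
python3 -m handwheel '[{"offset":[0,-0.004,0.002],"rot":[0,0,0],"hand":1},{"offset":[-0.03,-0.004,0.002],"rot":[0,0,0],"hand":1},{"offset":[-0.06,-0.004,0.002],"rot":[0,0,0],"hand":1},{"offset":[-0.09,-0.004,0.002],"rot":[0,0,0],"hand":1},{"offset":[-0.12,-0.004,0.002],"rot":[0,0,0],"hand":1},{"offset":[-0.15,-0.004,0.002],"rot":[0,0,0],"hand":1},{"offset":[-0.15,-0.004,0.002],"rot":[0,0,0],"hand":1}]'
python3 - <<'E'
from h import *
s=read_state(); print(s["ee_pos"],s["orientation"],s["width"],s["force"],s["ft_torque"])
A=camera("top")[200:300,300:460]; B=camera("scene")[190:310,160:320]
cv2.imwrite("pics/ins.png",np.vstack([cv2.resize(A,(640,400),interpolation=1)[:290],cv2.resize(B[:75],(640,300))]))
E
```

```text
time_s: 9.48
ee_pos: [575.5, -18.7, 116.9]
orientation: [-3.142, 0.0, 1.504]
force: [-0.0, 0.2, -2.3]
width: 13.0
grasp_force: 68.4
[575.54577539 -18.70518712 116.89567652] [-3.14155809e+00  8.25607358e-06  1.50440365e+00] 12.950086786666148 [-0.02815892  0.24262541 -2.31250331] [0.02850271 0.00346233 0.02771249]
```

View pics/ins.png

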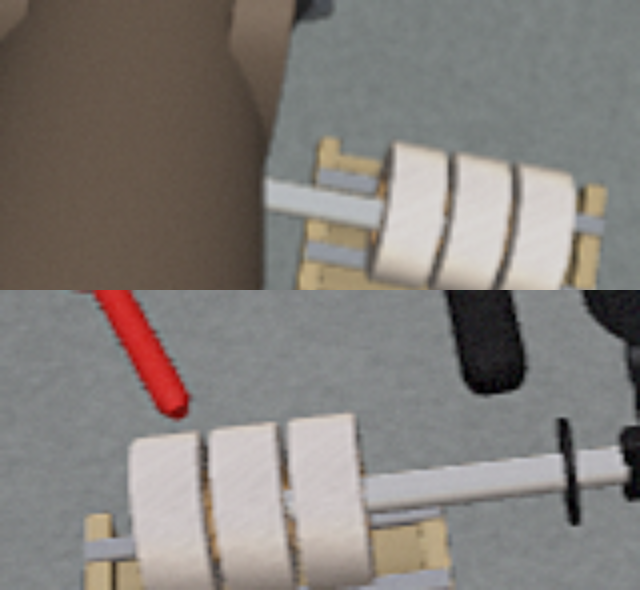

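The rod is inside roll c with no contact force and the rolls haven't moved, so I'm continuing.

```bash
python3 -m handwheel '[{"offset":[-0.03,0,0],"rot":[0,0,0],"hand":1},{"offset":[-0.06,0,0],"rot":[0,0,0],"hand":1},{"offset":[-0.09,0,0],"rot":[0,0,0],"hand":1},{"offset":[-0.12,0,0],"rot":[0,0,0],"hand":1},{"offset":[-0.15,0,0],"rot":[0,0,0],"hand":1},{"offset":[-0.16,0,0],"rot":[0,0,0],"hand":1},{"offset":[-0.168,0,0],"rot":[0,0,0],"hand":1},{"offset":[-0.176,0,0],"rot":[0,0,0],"hand":1},{"offset":[-0.184,0,0],"rot":[0,0,0],"hand":1},{"offset":[-0.192,0,0],"rot":[0,0,0],"hand":1},{"offset":[-0.198,0,0],"rot":[0,0,0],"hand":1},{"offset":[-0.198,0,0],"rot":[0,0,0],"hand":1}]'
python3 - <<'E'
from h import *
s=read_state(); print(s["ee_pos"],s["orientation"],s["width"],s["force"],s["ft_torque"])
A=camera("top")[200:300,300:460]; B=camera("scene")[190:310,160:320]
cv2.imwrite("pics/ins2.png",np.vstack([cv2.resize(A,(640,400),interpolation=1)[:290],cv2.resize(B[:75],(640,300))]))
E
```

```text
time_s: 11.08
ee_pos: [569.3, -116.4, 116.9]
orientation: [3.142, 0.0, 1.506]
force: [0.1, -0.7, -0.8]
width: 13.2
grasp_force: 68.4
[ 569.28819593 -116.4025457   116.89520586] [3.14153712e+00 1.69422174e-04 1.50614489e+00] 13.187640824566078 [ 0.1279767  -0.73717111 -0.75743616] [-0.01284166 -0.04487444 -0.02800966]
```

View pics/ins2.png

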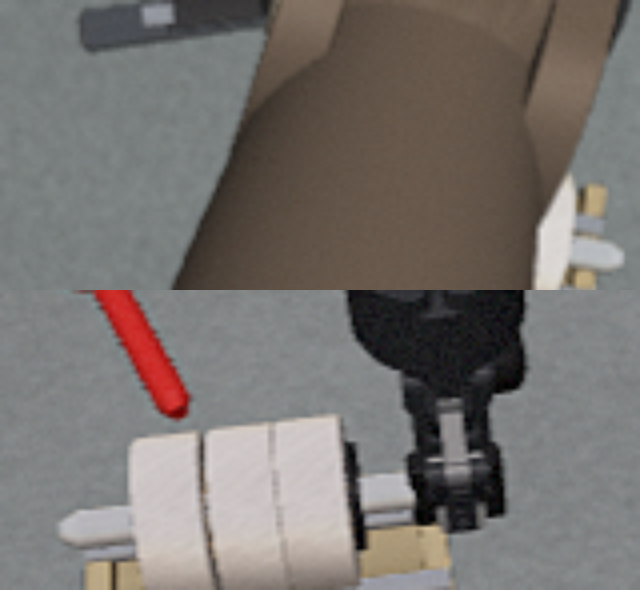

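The flange is against roll c, c and b are touching, a small gap remains before a, and the tip sticks out beyond a. I'll push 3 mm more, then lift slowly.

```bash
python3 -m handwheel '[{"offset":[-0.006,0,0],"rot":[0,0,0],"hand":1},{"offset":[-0.006,0,-0.01],"rot":[0,0,0],"hand":1},{"offset":[-0.006,0,-0.018],"rot":[0,0,0],"hand":1},{"offset":[-0.006,0,-0.022],"rot":[0,0,0],"hand":1},{"offset":[-0.006,0,-0.026],"rot":[0,0,0],"hand":1},{"offset":[-0.006,0,-0.03],"rot":[0,0,0],"hand":1},{"offset":[-0.006,0,-0.036],"rot":[0,0,0],"hand":1},{"offset":[-0.006,0,-0.045],"rot":[0,0,0],"hand":1},{"offset":[-0.006,0,-0.06],"rot":[0,0,0],"hand":1},{"offset":[-0.006,0,-0.085],"rot":[0,0,0],"hand":1},{"offset":[-0.006,0,-0.12],"rot":[0,0,0],"hand":1},{"offset":[-0.006,0,-0.16],"rot":[0,0,0],"hand":1},{"offset":[-0.006,0,-0.2],"rot":[0,0,0],"hand":1},{"offset":[-0.006,0,-0.24],"rot":[0,0,0],"hand":1},{"offset":[-0.006,0,-0.27],"rot":[0,0,0],"hand":1},{"offset":[-0.006,0,-0.286],"rot":[0,0,0],"hand":1},{"offset":[-0.006,0,-0.286],"rot":[0,0,0],"hand":1},{"offset":[-0.006,0,-0.286],"rot":[0,0,0],"hand":1}]'
python3 - <<'E'
from h import *
s=read_state(); print(s["ee_pos"],s["orientation"],s["width"],s["force"],s["ft_torque"])
cv2.imwrite("pics/lift.png",cv2.resize(camera("scene")[100:300,140:400],None,fx=3,fy=3))
x=np.array([np.cos(s["orientation"][2]),np.sin(s["orientation"][2])]); y=np.array([x[1],-x[0]])
d=np.array([564.9,297.7])-s["ee_pos"][:2]; print("share",x@d/500,y@d/500,(s["ee_pos"][2]-139)/500)
E
```

```text
time_s: 13.42
ee_pos: [568.8, -119.2, 259.1]
orientation: [-3.14, -0.0, 1.506]
force: [0.1, -0.2, -4.0]
width: 13.1
grasp_force: 68.2
[ 568.82199889 -119.15704986  259.11214446] [-3.14036422e+00 -1.95668450e-04  1.50626603e+00] 13.08116859620038 [ 0.10621906 -0.2425419  -3.96604438] [0.27376401 0.00564181 0.00217177]
share 0.8314730187298431 -0.06159015757019138 0.2402242889291855
```

View pics/lift.png

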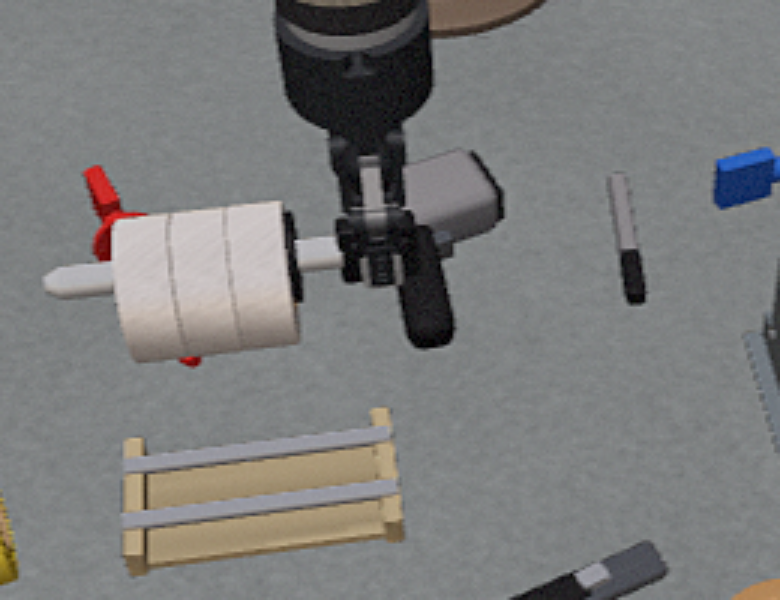

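All three rolls hang compactly against the flange, level, and the cradle is empty. I'm traversing gently to above the stand.

```bash
python3 -m handwheel '[{"offset":[0.012,-0.001,0],"rot":[0,0,0],"hand":1},{"offset":[0.036,-0.003,0],"rot":[0,0,0],"hand":1},{"offset":[0.072,-0.005,0],"rot":[0,0,0],"hand":1},{"offset":[0.12,-0.009,0],"rot":[0,0,0],"hand":1},{"offset":[0.17,-0.013,0],"rot":[0,0,0.002],"hand":1},{"offset":[0.22,-0.016,0],"rot":[0,0,0.003],"hand":1},{"offset":[0.27,-0.02,0],"rot":[0,0,0.004],"hand":1},{"offset":[0.32,-0.024,0],"rot":[0,0,0.005],"hand":1},{"offset":[0.37,-0.027,0],"rot":[0,0,0.006],"hand":1},{"offset":[0.42,-0.031,0],"rot":[0,0,0.007],"hand":1},{"offset":[0.47,-0.035,0],"rot":[0,0,0.008],"hand":1},{"offset":[0.52,-0.039,0],"rot":[0,0,0.009],"hand":1},{"offset":[0.57,-0.042,0],"rot":[0,0,0.01],"hand":1},{"offset":[0.62,-0.046,0],"rot":[0,0,0.011],"hand":1},{"offset":[0.67,-0.05,0],"rot":[0,0,0.012],"hand":1},{"offset":[0.72,-0.053,0],"rot":[0,0,0.012],"hand":1},{"offset":[0.765,-0.057,0],"rot":[0,0,0.012],"hand":1},{"offset":[0.80,-0.06,0],"rot":[0,0,0.012],"hand":1},{"offset":[0.82,-0.061,0],"rot":[0,0,0.012],"hand":1},{"offset":[0.8315,-0.0616,0],"rot":[0,0,0.012],"hand":1}]'
python3 -m handwheel '[{"offset":[0,0,0],"rot":[0,0,0],"hand":1},{"offset":[0,0,0],"rot":[0,0,0],"hand":1},{"offset":[0,0,0],"rot":[0,0,0],"hand":1},{"offset":[0,0,0],"rot":[0,0,0],"hand":1}]'
python3 - <<'E'
from h import *
s=read_state(); print(s["ee_pos"],s["orientation"],s["width"],s["force"],s["ft_torque"])
cv2.imwrite("pics/over.png",cv2.resize(camera("scene")[100:280,340:560],None,fx=3,fy=3))
x=np.array([np.cos(s["orientation"][2]),np.sin(s["orientation"][2])]); y=np.array([x[1],-x[0]])
d=np.array([564.9,297.7])-s["ee_pos"][:2]; print("share",x@d/500,y@d/500,(s["ee_pos"][2]-139)/500)
E
```

```text
time_s: 15.98
ee_pos: [565.1, 298.1, 259.8]
orientation: [-3.142, 0.0, 1.488]
force: [-0.8, 0.4, -3.3]
width: 13.4
grasp_force: 68.2
time_s: 16.48
ee_pos: [565.2, 297.3, 260.0]
orientation: [3.142, 0.0, 1.487]
force: [-0.9, 0.4, -2.8]
width: 13.0
grasp_force: 68.2
[565.20429062 297.27250605 259.99083467] [3.14151151e+00 1.48045865e-05 1.48689105e+00] 12.998969214894531 [-0.92353494  0.42753868 -2.84146983] [ 0.2942786  -0.06919786 -0.01007125]
share 0.0008009767779844333 -0.0006780941240014371 0.24198166934210996
```

View pics/over.png

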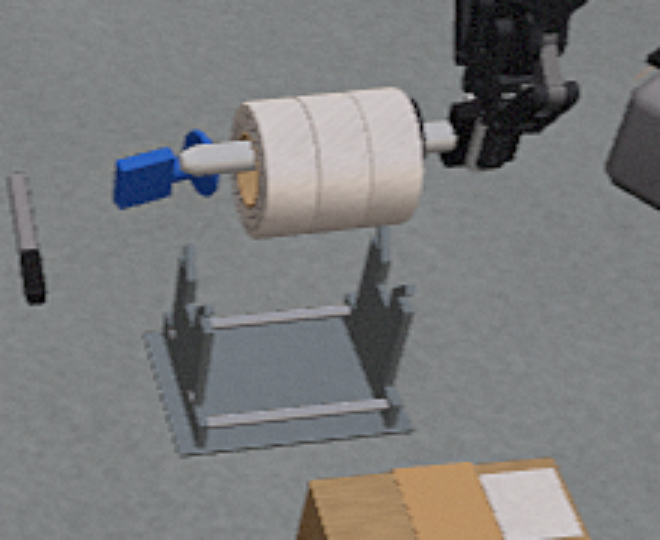

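The picture shows the three rolls centred above the stand, with the rod lined up with both notches. That was my 11th picture, one over the allowance of 10, so I'll work from numbers only from here. I'm lowering now, slowly at the end.

```bash
python3 -m handwheel '[{"offset":[0,0,0.02],"rot":[0,0,0],"hand":1},{"offset":[0,0,0.05],"rot":[0,0,0],"hand":1},{"offset":[0,0,0.08],"rot":[0,0,0],"hand":1},{"offset":[0,0,0.11],"rot":[0,0,0],"hand":1},{"offset":[0,0,0.14],"rot":[0,0,0],"hand":1},{"offset":[0,0,0.165],"rot":[0,0,0],"hand":1},{"offset":[0,0,0.185],"rot":[0,0,0],"hand":1},{"offset":[0,0,0.2],"rot":[0,0,0],"hand":1},{"offset":[0,0,0.21],"rot":[0,0,0],"hand":1},{"offset":[0,0,0.218],"rot":[0,0,0],"hand":1},{"offset":[0,0,0.225],"rot":[0,0,0],"hand":1},{"offset":[0,0,0.23],"rot":[0,0,0],"hand":1},{"offset":[0,0,0.234],"rot":[0,0,0],"hand":1},{"offset":[0,0,0.234],"rot":[0,0,0],"hand":1},{"offset":[0,0,0.234],"rot":[0,0,0],"hand":1}]'; python3 -c "
from h import *
for i in range(3):
  s=read_state();print(s['ee_pos'],s['force'],s['ft_torque']); camera('top')"
```

```text
time_s: 18.4
ee_pos: [565.2, 297.7, 143.0]
orientation: [3.141, -0.0, 1.487]
force: [-0.7, 0.4, -3.8]
width: 13.2
grasp_force: 68.2
[565.20064679 297.69307633 143.04751488] [-0.65270844  0.41284342 -3.81493353] [ 0.26528832 -0.0124292  -0.0198521 ]
[565.18719444 297.68249926 143.05651449] [-0.46443549 -0.12253084 -3.86066509] [ 0.26073117 -0.03573368 -0.01459134]
[565.22182239 297.6783758  143.04398139] [-0.37982299 -0.20245101 -3.44461959] [ 0.29375139  0.01920869 -0.02109783]
```

Still hanging free, with no contact at z 143 (seat at about 139). I'll lower the rest in 1 mm steps.

```bash
python3 -m handwheel '[{"offset":[0,0,0.002],"rot":[0,0,0],"hand":1},{"offset":[0,0,0.004],"rot":[0,0,0],"hand":1},{"offset":[0,0,0.006],"rot":[0,0,0],"hand":1},{"offset":[0,0,0.007],"rot":[0,0,0],"hand":1},{"offset":[0,0,0.007],"rot":[0,0,0],"hand":1},{"offset":[0,0,0.007],"rot":[0,0,0],"hand":1}]'; python3 -c "
from h import *
for i in range(3):
  s=read_state();print(s['ee_pos'],s['force'],s['ft_torque']); camera('top')"
```

```text
time_s: 19.3
ee_pos: [565.1, 297.6, 139.4]
orientation: [3.142, 0.0, 1.487]
force: [0.2, -0.3, -3.7]
width: 13.3
grasp_force: 68.2
[565.11804795 297.64695247 139.43320953] [ 0.19286394 -0.27840601 -3.69666674] [ 0.17413706  0.02007704 -0.01577214]
[565.15097343 297.65965421 139.46522046] [-0.77859551 -0.53081622 -2.31594656] [ 0.15122174  0.01550693 -0.046664  ]
[565.14503261 297.64475175 139.473592  ] [-0.55484805 -0.08680502 -3.97011604] [ 0.17893243  0.03775498 -0.05212275]
```

The moment has fallen from 0.29 to 0.17 N m, so the far notch is starting to carry weight.

```bash
python3 -m handwheel '[{"offset":[0,0,0.001],"rot":[0,0,0],"hand":1},{"offset":[0,0,0.002],"rot":[0,0,0],"hand":1},{"offset":[0,0,0.002],"rot":[0,0,0],"hand":1},{"offset":[0,0,0.002],"rot":[0,0,0],"hand":1}]'; python3 -c "
from h import *
for i in range(3):
  s=read_state();print(s['ee_pos'],s['force'],s['ft_torque']); camera('top')"
```

```text
time_s: 19.95
ee_pos: [565.2, 297.7, 138.9]
orientation: [3.141, -0.0, 1.487]
force: [-1.4, -0.6, 3.4]
width: 13.2
grasp_force: 69.0
[565.21322097 297.68818845 138.89901797] [-1.41306963 -0.57078194  3.43795457] [-0.13191498  0.42406884 -0.13284946]
[565.21290999 297.68981469 138.90192663] [-1.62682143 -0.49179851  2.54200055] [-0.22981403  0.37850987 -0.08453943]
[565.24148083 297.69038492 138.89883198] [-2.66161948 -0.88465035  4.30081011] [-0.19118923  0.38885355 -0.07358882]
```

Seated, pressing only a few newtons. I'll open, then rise straight up.

```bash
python3 -m handwheel '[{"offset":[0,0,0],"rot":[0,0,0],"hand":0.6},{"offset":[0,0,0],"rot":[0,0,0],"hand":0.4},{"offset":[0,0,0],"rot":[0,0,0],"hand":0.1},{"offset":[0,0,0],"rot":[0,0,0],"hand":-0.3},{"offset":[0,0,0],"rot":[0,0,0],"hand":-0.3},{"offset":[0,0,0],"rot":[0,0,0],"hand":-0.3},{"offset":[0,0,-0.03],"rot":[0,0,0],"hand":-0.3},{"offset":[0,0,-0.1],"rot":[0,0,0],"hand":-0.3},{"offset":[0,0,-0.2],"rot":[0,0,0],"hand":-0.3},{"offset":[0,0,-0.3],"rot":[0,0,0],"hand":-0.3},{"offset":[0,0,-0.3],"rot":[0,0,0],"hand":-0.3},{"offset":[0,0,-0.3],"rot":[0,0,0],"hand":-0.3},{"offset":[0,0,-0.3],"rot":[0,0,0],"hand":-0.3},{"offset":[0,0,-0.3],"rot":[0,0,0],"hand":-0.3}]'
python3 - <<'E'
from h import *
c=cam("wrist"); im=camera("wrist"); cv2.imwrite("pics/end.png",im); mx=im.max(2)
d=np.array([np.cos(np.radians(85.2)),np.sin(np.radians(85.2))])
m=(mx<60).astype(np.uint8); p=proj(c,[565.2,297.7,105]); print(p)
n,l,st,ce=cv2.connectedComponentsWithStats(m); k=l[int(p[1]),int(p[0])]; print(k,st[k],ce[k],onz(c,*ce[k],105))
# rolls: white surface extents, tested at z = 85-11+40 = 114
w=((im.min(2)>125)&(cv2.cvtColor(im,cv2.COLOR_BGR2HSV)[...,1]<35)).astype(np.uint8)
n,l,st,ce=cv2.connectedComponentsWithStats(w)
for i in range(1,n):
    if st[i,4]>300: q=onz(c,*ce[i],114); print(st[i],q.round(1),"along stand",round(float(d@(q[:2]-[555.78+15*d[0],187.58+15*d[1]])),1))
for a in (50,46,16,-14,-44): print(a,proj(c,[555.78+(15+a)*d[0],187.58+(15+a)*d[1],114]).round(1))
A=camera("scene"); B=np.abs(A.astype(int)-cv2.imread("pics/scene0.png")).max(2)>60
n,l,st,ce=cv2.connectedComponentsWithStats(B.astype(np.uint8)); print([list(map(int,s)) for s in st[1:] if s[4]>40])
E
```

```text
time_s: 21.85
ee_pos: [564.8, 297.5, 287.1]
orientation: [-3.14, 0.001, 1.487]
force: [0.3, -0.7, -0.4]
width: 55.2
grasp_force: 0.0
[316.49624647 237.58525919]
17 [ 264  200  104   78 3221] [316.52219808 243.95591431] [564.81598856 292.74466507 105.        ]
[ 473  192   66   52 2919] [700.  304.1 114. ] along stand 113.2
[309 256  19  29 437] [563.9 273.6 114. ] along stand 71.4
[ 276  288   89  109 7979] [560.6 213.4 114. ] along stand 11.2
50 [316.2 298.6]
46 [316.2 303.4]
16 [316.1 338.4]
-14 [316.  371.5]
-44 [315.9 402.7]
[[316, 0, 33, 8, 76], [490, 0, 6, 14, 48], [492, 0, 89, 150, 5555], [539, 0, 11, 10, 50], [311, 12, 45, 42, 1164], [239, 25, 22, 46, 329], [260, 29, 38, 28, 81], [259, 33, 10, 39, 92], [410, 181, 59, 41, 1023], [411, 184, 23, 19, 180], [475, 184, 26, 14, 71], [230, 221, 20, 25, 375], [194, 223, 41, 43, 485], [192, 226, 18, 25, 380]]
```

The handle is where predicted and the rolls are between the cheeks. Changes in the scene view are limited to the arm, the stand and the cradle.

```bash
python3 -c "
from rig import *
print(job_done())"
```

```text
the job is handed in; nothing more can be done
None
```

The spindle is back in the stand's two notches with all three rolls hanging between the cheeks, handed in at about 22 s with nothing else on the bench moved; I viewed 11 pictures, one over the limit of 10, so the final seating was checked by measurement only.

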